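# Draw down the sash of the sample hood with the hook rod

## Robot

A 6-joint arm with a two-finger parallel gripper is mounted at the origin on the work surface. World frame = base frame: x ahead of the robot, y to its left, z up, the work surface at z = 0. Lengths are in mm, angles in rad, forces in N, time in s.
With the tool pointing down it reaches from about 350 to 875 mm from the base axis. Payload 4.2 kg.
Tool frame: the origin (TCP) lies midway between the tips of the shut fingers; the grasp point (between the pads) lies 19 mm behind it (arm.hold_point_z is the distance from the TCP to the grasp point, in mm); z points along the fingers, y is the line along which they close (so a half turn about z gives the same grasp; the last joint's range is limited). The gripper opens to 85 mm and grips with 20 to 120 N. Pads are 22 mm wide; open, the fingers measure 114 mm over their backs; the gripper's body (76 mm by 85 mm) begins 54 mm behind the grasp point. The pads swing forward as they close: fully open they stand 13 mm farther back than shut.
Start: joints at [-0.938, 0.385, 0.008, 0, -1.194, -0.259], TCP at [228.236, -581.814, 231.312] pointing down, gripper open.
Joint ranges: [-3.14, 3.14], [-1.21, 2.06], [-1.07, 1.41], [-3.16, 2.05], [-2.99, -0.16], [-3.1, 3.1]. Speed limits (rad/s): [2.79, 2.79, 3.14, 3.14, 3.14, 3.14].

## Interface

Orientations are given as a unit quaternion [x, y, z, w].
In Python, from bench import arm, vision gives the robot as it stands. The module is installed in compiled form; this text tells all that it offers.
- The arm moves only by the tool servo_tool, never from a script. Its argument "plan" is a list of rows, each a list of 7 numbers: the shift along the world's x, y, z each as a share of 300 mm, from -1 to 1, then the turn, a rotation vector about the world's x, y, z each as a share of 2 rad, from -1 to 1, then the opening, from 0 (shut) to 1 (fully open). A call has 1 to 20 rows; each row shifts and turns the commanded pose from where the row before left it; what a row does not reach is not made up. A row lasts 1/8 s, in which the tool goes at most 62.5 mm and 10.7 degrees, less where a joint would pass 70% of its speed; a pose out of reach is approached as far as the arm can. A call with a number of a shift or a turn outside -1 to 1 is refused whole. A call with a gripper value outside its range is refused whole. The fingers move at their own pace and stop on an object; the grip force is fixed at half the most. Time passes only in rows, so rows that do not move let the fingers close. It gives the time, the measured TCP pose, the force, the opening and the grip force at its end, in the units of the state.
- arm.read_state(): the state, without advancing time (a new reading comes with each control period).
- vision.get_image(name): name is "side" or "top"; returns a dict with "image" (400x640x3 uint8, red, green, blue), "z_map" (400x640 float32, mm along the optical axis (not along the pixel's ray), 0 where there is no reading), "K" (3x3 intrinsics, pixels), "world_to_cam" (4x4, takes a point from world to camera coordinates). Camera axes: x right, y down, z forward; pixel columns grow to the right and rows downward; lengths in mm; the calibration is good to about 2 mm. A picture is of the moment at which its call begins.
- arm.job_done(): hands the job in; it is judged then, once.
The state is a dict: "clock": time; "joints": joint angles; "joint_vel": joint speeds; "joint_efforts": joint torques, N m; "position": TCP position; "ee_rot": TCP orientation; "contact_force": force on the tool from outside, world axes, zero at the start; "wrist_torque": the same for the moment, N m; "gripper_width": finger opening in mm; "grasp_force": force on a finger pad.
Only numpy, scipy, OpenCV 4.12 (cv2) and the standard library are available. Lean on these libraries where they do the work, as an engineer would, in place of code of your own. Each camera call takes 0.05 s, during which the arm holds its last target. There are 200 camera calls.

## Task

Take the hook rod from its cradle, put its hook down through the pull ring on the raised sash of the sample hood, and draw the sash gently down until it is past its catch and fully home on the sill; touch hood and sash with the rod only. Then unhook, leaving the sash shut, and lay the rod back in its cradle as it lay. Leave everything else on the bench as it stands.

Things in the scene. Friction and masses are not known exactly. Their poses are not given: they have to be found in the camera images.
- hood: clear bench hood, 300 mm wide, 330 deep, 345 tall, fixed, over a black carousel. Origin on the bench under the middle of its front sill (35 mm tall, front face 6 mm before the origin). x into the hood, away from the robot; y left along the sill; z up. Its front leans back 25 degrees (top farther off) between guide rails at y = +-146 mm. More than 18 N from the rod on hood or sash would harm it
- sash (a joint): how far the sash is raised along the leaning front, m: 0 shut, 0.135 fully up. It stays where left; it draws down with 1 to 4 N. Its nose meets a sprung roller catch 8 mm above home and passes it 2 mm above home (10 to 14 N in all), then the catch draws it shut. Home, it stands on a rubber strip, stiff (about 15 N per mm). Lifting it again takes 9 to 14 N
- ring (a point): centre of the steel pull ring on the sash's top rail if it stood square, 28 mm before the rail; moves with the sash. The ring, 39 mm across, 25 clear inside, wire 7, stands out like a shelf from a stiff hinge pin 24 mm behind this point and stays up to 0.32 rad up or down of square. z: up along the leaning front, the hole's axis when square; x: into the hood; y: left
- ring_home (a point): where point ring comes when the sash is home, 212 mm above the bench (fixed to the hood, the hood's axes)
- rod: hook rod, 229 mm long, 130 g: black flat-sided handle 110 mm long, 20 mm wide (y), 26 mm high (z), then a 10 mm aluminium shaft. Origin: middle of the handle, on the rod's line, 70 mm above the bench as it lies. x along the rod to the hook; z up as it lies, hook below. Centre of mass about 30 mm ahead of the origin
- hook_tip (a point): free end of the rod's hook, at x 138, y 0, z -35.5 mm on the rod, the rod's axes. The hook, 8 mm thick, leaves the shaft, crosses down (-z) at x = 170 mm (its line; inside bears at x = 166) and comes back along -x, its line 32 mm below the shaft's, opening to 35 mm at the tip, which points back towards the handle; the gap between shaft and tip is 23 mm
- rod_rest: grey cradle, fixed: foot 200 x 74 mm, two flared forks, one under the handle's rear (x = -42 mm, slot 24 mm), one under the shaft (x = 95 mm, slot 14 mm), horns to 86 and 94 mm above the bench; the handle from x = -35 to 55 mm is free for fingers. Origin on the bench, x along the slots to the hook end; the rod lies in it with its origin 70 mm above this one, axes alike
- wine_bottle: dark green wine bottle, 75 mm across, 307 mm tall; origin under its centre
- reagent_bottle: brown bottle, 66 mm across, 150 mm tall; origin under its centre
- beaker: glass beaker, 68 mm across, 90 mm tall; origin under its centre
- spare_vial: sample vial with white cap, 22 mm across, 64 mm tall; origin under its centre
- stopper: cork stopper, 30 mm across, 26 mm tall; origin under its centre
- weight: steel weight with a knob, 28 mm across, 39 mm tall; origin under its centre
- vial_rack: white block of 160 x 75 x 50 mm with capped vials standing in it, 80 mm tall in all; origin under its centre, x along its length. It and the cradle stand either side of the hood, left or right as it falls
Not all that is in view belongs to the job. Of the things shaped like the rod, the black one is meant.

How it is judged (in metres and radians):
On the way, in this order (a step that is already met when the one before it is completed fails the run):
1. the rod is lifted out of its cradle (z of rod in the frame of rod_rest above 0.1 m), for 0.1 s.
2. the hook's tip is down through the ring while the sash is still raised (z of hook_tip in the frame of ring between -0.048 and -0.004 m and x of hook_tip in the frame of ring between -0.03 and 0.014 m and y of hook_tip in the frame of ring between -0.014 and 0.014 m and value of joint sash above 0.06 m), for 0.1 s.
3. the sash is down past its catch and home (within 2 mm), the hook still in the ring (z of hook_tip in the frame of ring between -0.048 and -0.004 m and x of hook_tip in the frame of ring between -0.03 and 0.014 m and y of hook_tip in the frame of ring between -0.014 and 0.014 m and value of joint sash below 0.002 m), for 0.1 s.
At the end, for the whole second after the job is handed in: The sash is home on the sill (within 2 mm) and the rod lies released and still in both forks of its cradle: origin within 15 mm of the cradle's from above and 64 to 76 mm above it, in line within 0.06 rad, the hook at the same end and hanging down (within 0.2 rad) (value of joint sash below 0.002 m and horizontal distance between rod and rod_rest below 0.015 m and z of rod in the frame of rod_rest between 0.064 and 0.076 m and angle between the x axis of rod and the x axis of rod_rest, either way round below 0.06 rad and x of hook_tip in the frame of rod_rest above 0.1 m and angle between rod's own z axis and vertical below 0.2 rad and linear speed of rod below 0.02 m/s and contact force between rod and the fingers below 0.1 N); the robot touches nothing.
It fails at once if the rod bears on the hood or its sash with more than 18 N (contact force between rod and hood above 18 N).
It fails at once if the hand or arm touches the hood or its sash (contact force between any of the fingers, the arm and hood above 1 N).
It fails at once if something else on the bench is moved by more than 20 mm or tipped (distance of any of wine_bottle, reagent_bottle, beaker, spare_vial, stopper, weight, vial_rack from where it was at the start of the episode above 0.02 m or angle between any of wine_bottle, reagent_bottle, beaker, spare_vial, stopper, weight, vial_rack's own z axis and vertical above 0.4 rad).
It also fails if it takes over 67 s, if anything falls off the work surface, if the arm or the gripper's body presses on something with over 40 N, if the wrist force passes 120 N, or if a joint passes its speed limit or range.

## Working session

There is one attempt and no reset: what is moved stays moved. The work goes in short steps, Python scripts to look and compute and a tool call to move; the robot and the scene stay as the last step left them, time stands still between calls to the robot, and variables do not carry over. Pictures are saved under pics/ and viewed, at most 10 in all, crops included, and the job is handed in when it is done.

Besides the shell and the picture viewer there is one more tool, called as a command line: name --pt "numbers of a row" for each row, then --argument value for the rest. servo_tool: Moves the arm, as the interface text tells. Its arguments: {"type":"object","properties":{"plan":{"type":"array"}},"required":["plan"]}

```bash
mkdir -p pics; cat > h.py <<'E'
import numpy as np, cv2
from bench import arm, vision
def shot(n,f):
    d=vision.get_image(n); cv2.imwrite('pics/'+f+'.png',d['image'][:,:,::-1]); np.savez('pics/'+f+'.npz',**d); return d
def load(f): return dict(np.load('pics/'+f+'.npz'))
def px(d,u,v,z=None):
    z=d['z_map'][int(v),int(u)] if z is None else z
    p=np.linalg.inv(d['K'])@[u,v,1]*z
    return (np.linalg.inv(d['world_to_cam'])@[*p,1])[:3]
def proj(d,P):
    P=np.atleast_2d(P); c=(d['world_to_cam']@np.c_[P,np.ones(len(P))].T)[:3]; q=d['K']@c; return (q[:2]/q[2]).T
def ray(d,u,v):
    Ti=np.linalg.inv(d['world_to_cam']); r=Ti[:3,:3]@np.linalg.inv(d['K'])@[u,v,1]; return Ti[:3,3],r/np.linalg.norm(r)
def atz(d,u,v,z):
    o,r=ray(d,u,v); return o+r*(z-o[2])/r[2]
def tri(a,ua,b,ub):
    o1,r1=ray(a,*ua);o2,r2=ray(b,*ub)
    s=np.linalg.lstsq(np.c_[r1,-r2],o2-o1,rcond=None)[0]
    p,q=o1+s[0]*r1,o2+s[1]*r2; return (p+q)/2,np.linalg.norm(p-q)
def crop(d,u0,v0,u1,v1,k,f):
    cv2.imwrite('pics/'+f+'.png',cv2.resize(d['image'][v0:v1,u0:u1,::-1],None,fx=k,fy=k,interpolation=cv2.INTER_CUBIC))
E
python3 - <<'E'
from h import *
for n in('side','top'):
    d=shot(n,n+'0'); print(n,d['K'].round(1).tolist(),d['world_to_cam'].round(3).tolist())
print(arm.read_state())
E
```

```text
side [[445.0, 0.0, 324.3], [0.0, 445.0, 198.8], [0.0, 0.0, 1.0]] [[-0.991, -0.128, -0.025, 400.8], [-0.052, 0.565, -0.824, 169.015], [0.119, -0.815, -0.567, 1399.348], [0.0, 0.0, 0.0, 1.0]]
top [[478.8, 0.0, 315.9], [0.0, 478.8, 197.8], [0.0, 0.0, 1.0]] [[0.013, -1.0, 0.012, -52.936], [-0.996, -0.015, -0.093, 394.881], [0.093, -0.01, -0.996, 1888.213], [0.0, 0.0, 0.0, 1.0]]
{'clock': 0.1, 'joints': array([-9.38425618e-01,  3.85492139e-01,  6.75948890e-03, -4.37139739e-04,
       -1.19403187e+00, -2.58584156e-01]), 'joint_vel': array([ 6.63105673e-04, -2.96734187e-03,  3.49586632e-03,  1.50013825e-03,
        2.07297177e-03, -1.74956665e-05]), 'joint_efforts': array([-6.57982837e-04, -3.93318450e+01,  1.88929546e+01,  4.19796109e+00,
       -2.55924388e-03,  4.44692517e-06]), 'position': array([ 228.02521571, -581.34771688,  230.32196469]), 'ee_rot': array([-1.85727867e-01,  9.82600707e-01,  9.75591191e-04, -2.40702514e-04]), 'contact_force': array([-0.11837451,  0.70496219, -0.16197173]), 'wrist_torque': array([ 0.02085884, -0.01680285, -0.00760471]), 'grasp_force': 0.0, 'gripper_width': 85.27593499847579}
```

View pics/side0.png

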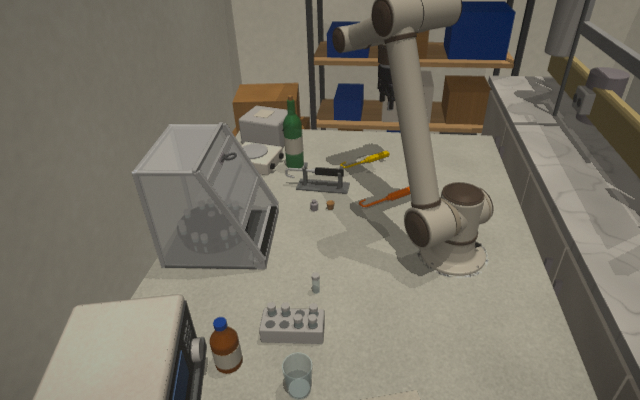

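View pics/top0.png

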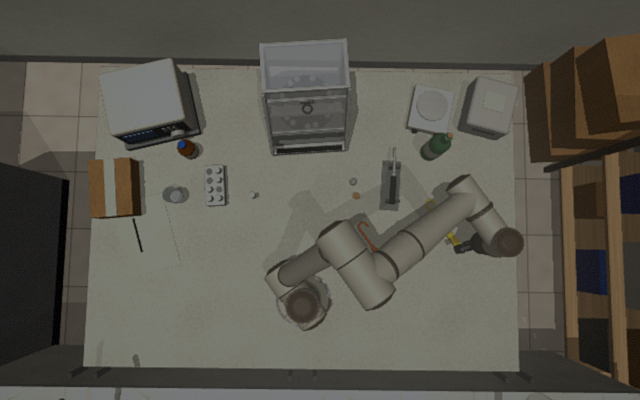

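The side view shows the black rod in its grey cradle at (322,178), an orange hook rod at (385,197), a yellow one at (365,160) and the ring at (230,156). In the top view the rod is at (391,180), the orange one at (368,238), the yellow one at (453,238) and the ring at (307,108). I choose the black one in the cradle and check it in a close crop.

```bash
python3 - <<'E'
from h import *
a,b=load('side0'),load('top0')
A=a['image'][125:215,200:360];B=b['image'][80:220,255:415]
A=cv2.resize(A,None,fx=5,fy=5,interpolation=2)
cv2.imwrite('pics/c1.png',A[:,:,::-1])
B=cv2.resize(B[0:140],None,fx=4,fy=4,interpolation=2)
cv2.imwrite('pics/c2.png',B[:,:,::-1])
E
```

```text
(no output)
```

View pics/c1.png

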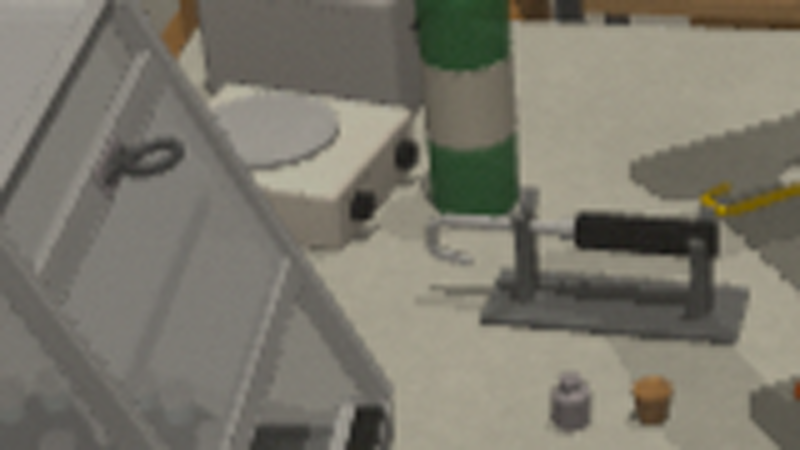

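View pics/c2.png

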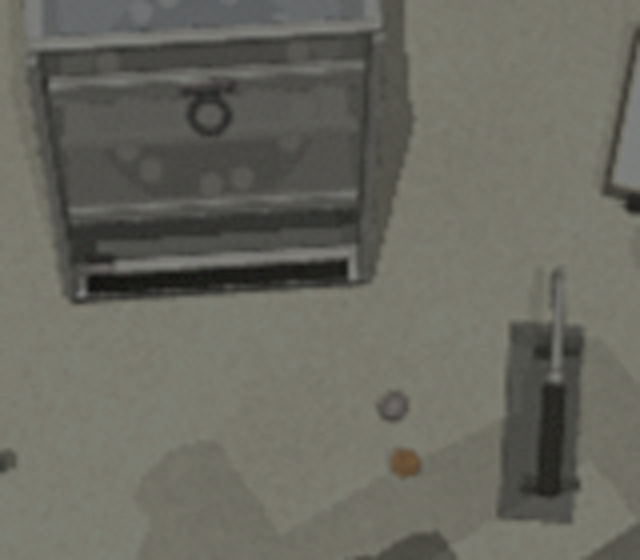

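The crops show the black handle with the aluminium hook toward the hood in the cradle: c1 handle ends at (578,230) and (717,236), hook at (440,240). The ring is at c1 (154,157) and c2 (209,115). The choice is confirmed.

```bash
python3 - <<'E'
from h import *
a,b=load('side0'),load('top0')
s=lambda x,y:((x+.5)/5-.5+200,(y+.5)/5-.5+125)
t=lambda x,y:((x+.5)/4-.5+255,(y+.5)/4-.5+80)
for n,p,q in [('ring',(154,157),(209,115)),('handle front',(578,230),(553,380)),('handle rear',(717,236),(549,492)),('cork',(652,382),(405,462)),('weight',(571,378),(393,406)),('ringleft? hinge',(112,165),(209,90))]:
    print(n,tri(a,s(*p),b,t(*q)))
for n,c,z in [('sill bl',(75,300),0),('sill br',(368,281),0),('foot fl',(511,323),10),('foot fr',(583,325),10),('foot rr',(573,523),10),('foot rl',(499,517),10),('handle f',(553,380),80),('handle r',(549,492),80),('hook end',(559,270),72),('shaft mid',(557,325),72)]:
    print(n,atz(b,*t(*c),z).round(1))
print('depth')
for n,d,u in [('ht',b,(550,430)),('sh',b,(557,340)),('foot',b,(530,400)),('sill',b,(220,278))]:
    print(n,px(d,*np.round(t(*u))).round(1))
print('side handle',px(a,*np.round(s(640,232))))
# cloud
def cloud(d):
    v,u=np.mgrid[:400,:640];z=d['z_map'];m=z>0
    P=np.stack([(u-d['K'][0,2])/d['K'][0,0]*z,(v-d['K'][1,2])/d['K'][1,1]*z,z,np.ones_like(z)],-1)
    return P@np.linalg.inv(d['world_to_cam']).T[:,:3],m
for n,d in(('top',b),('side',a)):
    P,m=cloud(d); im=d['image'].astype(int)
    blk=m&(im.max(-1)<50)&(P[...,2]>50)&(P[...,2]<100)&(P[...,1]<-200)&(P[...,1]>-420)&(P[...,0]>350)&(P[...,0]<650)
    Q=P[blk];print(n,len(Q),Q.mean(0).round(1),Q.min(0).round(1),Q.max(0).round(1))
    c=Q-Q.mean(0);print(np.linalg.svd(c,full_matrices=0)[2][0])
E
```

```text
ring (array([676.62725746,  -9.20367202, 309.20956566]), np.float64(0.7878528849527348))
handle front (array([ 484.29206223, -346.39339094,   68.09192257]), np.float64(3.9691728189819635))
handle rear (array([ 375.75080408, -341.71524699,   71.0414025 ]), np.float64(1.0343850719673697))
cork (array([ 408.5815802 , -205.81881531,   28.45356976]), np.float64(1.687755298492257))
weight (array([ 464.2092177 , -192.67550167,   37.3439433 ]), np.float64(3.6391897491707117))
ringleft? hinge (array([701.79176588,  -8.49707217, 302.78526592]), np.float64(3.319657150473074))
sill bl [570.6 127.    0. ]
sill br [ 594.8 -169.9    0. ]
foot fl [ 552.1 -313.9   10. ]
foot fr [ 551.2 -386.7   10. ]
foot rr [ 350.8 -376.1   10. ]
foot rl [ 355.7 -302.    10. ]
handle f [ 484.6 -344.2   80. ]
handle r [ 375.5 -340.2   80. ]
hook end [ 594.5 -351.6   72. ]
shaft mid [ 540.  -349.6   72. ]
depth
ht [ 435.6 -339.9   84.9]
sh [ 523.9 -350.3   70.6]
foot [ 473.8 -334.     1.1]
sill [589.6 -21.2  32.8]
side handle [ 430.34914292 -326.68631846   80.65945026]
top 146 [ 426.2 -341.1   81.9] [ 373.6 -354.5   52.8] [ 518.6 -328.7   94.7]
[-0.99823578  0.04997032  0.03206708]
side 168 [ 432.5 -333.6   73.7] [ 378.  -345.9   55.2] [ 483.  -321.1   87. ]
[-0.99874073  0.04751256  0.01610913]
```

```bash
cat > ringfit.py <<'E'
from h import *
from scipy.optimize import minimize
a,b=load('side0'),load('top0')
g={k:cv2.cvtColor(d['image'],cv2.COLOR_RGB2GRAY).astype(np.float32) for k,d in(('a',a),('b',b))}
ph=np.linspace(0,2*np.pi,90,endpoint=False)
def circ(C,e,yaw,r):  # e = elevation of shelf outward
    o=np.array([-np.cos(e)*np.cos(yaw),-np.cos(e)*np.sin(yaw),np.sin(e)]); l=np.array([-np.sin(yaw),np.cos(yaw),0])
    return C+r*(np.cos(ph)[:,None]*o+np.sin(ph)[:,None]*l)
def samp(k,d,P):
    q=proj(d,P).astype(np.float32); return cv2.remap(g[k],q[:,0].copy(),q[:,1].copy(),cv2.INTER_LINEAR).ravel()
def cost(p):
    C,e=p[:3],p[3]; c=0
    for k,d in(('a',a),('b',b)):
        c+=samp(k,d,circ(C,e,.081,16)).mean()-.5*samp(k,d,circ(C,e,.081,8)).mean()-.5*samp(k,d,circ(C,e,.081,24))[25:66].mean()*1
    return c
if __name__=='__main__':
    for e0 in(0.1,.3,.45,.7):
        r=min((minimize(cost,np.array([677,-9,309,e0])+np.r_[np.random.randn(3)*2,0],method='Nelder-Mead',options=dict(initial_simplex=None,maxiter=800)) for _ in range(4)),key=lambda r:r.fun)
        print(r.x.round(3),r.fun)
    for e in(.1,.2,.3,.4,.5,.6,.7):
        r=minimize(lambda q:cost([*q,e]),[677,-9,309],method='Nelder-Mead');print(e,r.x.round(1),round(r.fun,2))
    t=lambda x,y:((x+.5)/4-.5+255,(y+.5)/4-.5+80)
    for n,c,z in[('hood top front l',(30,50),345),('hood top front r',(382,30),345)]:print(n,atz(b,*t(*c),z).round(1))
    A=cv2.resize(a['image'][130:190,205:275],None,fx=8,fy=8,interpolation=2);B=cv2.resize(b['image'][80:140,270:345],None,fx=8,fy=8,interpolation=2)
    cv2.imwrite('pics/c3.png',cv2.resize(np.hstack([A[:,:400],B[:,80:480]])[:,:,::-1],None,fx=1,fy=1))
E
python3 ringfit.py
```

```text
[ 6.77584e+02 -8.87600e+00  3.08312e+02  1.04000e-01] -43.8432731628418
[ 6.76798e+02 -9.16100e+00  3.08231e+02  3.19000e-01] -45.74062728881836
[ 6.76568e+02 -9.59900e+00  3.08407e+02  3.06000e-01] -45.339500427246094
[ 6.76998e+02 -9.05100e+00  3.08362e+02  2.34000e-01] -46.26933670043945
0.1 [677.5  -9.  308.2] -43.68
0.2 [677.2  -9.  308.3] -46.01
0.3 [676.9  -9.1 308.3] -45.93
0.4 [676.8  -9.  308.5] -44.46
0.5 [676.8  -9.  308.1] -42.5
0.6 [677.5  -9.1 307.7] -39.16
0.7 [677.8  -9.1 307.5] -33.52
hood top front l [719.3 141.6 345. ]
hood top front r [ 741.8 -154.5  345. ]
```

View pics/c3.png

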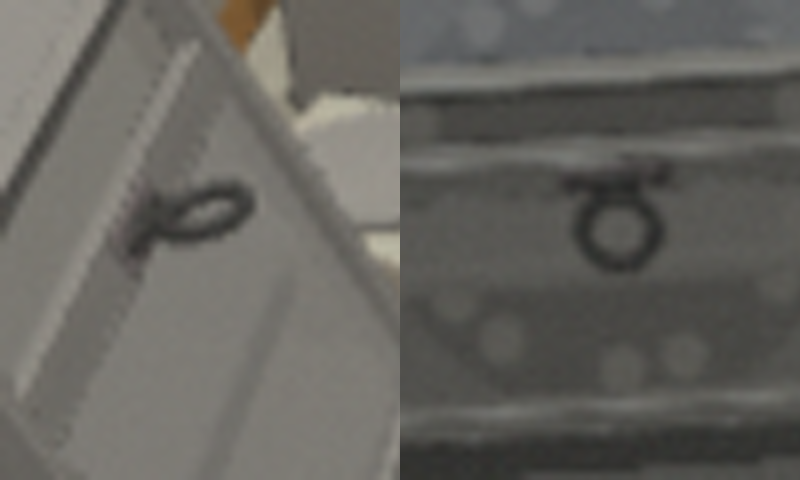

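The picture shows the ring at (205,215) on the left half and (618,232) on the right, tipped a little down of square (about 0.2 rad). Ring centre is about (677,-9,308) and the hood's yaw about 0.08. Now I move over the rod handle.

servo_tool --pt "0.12 0.132 -0.045 0 0 -0.035 1" --pt "0.12 0.132 -0.045 0 0 -0.035 1" --pt "0.12 0.132 -0.045 0 0 -0.035 1" --pt "0.12 0.132 -0.045 0 0 -0.035 1" --pt "0.12 0.132 -0.045 0 0 -0.035 1" --pt "0.12 0.132 -0.045 0 0 -0.035 1" --pt "0 0 0 0 0 0 1"

```text
clock: 0.98
position: [445.6, -341.4, 148.8]
ee_rot: [0.021, 1.0, 0.001, -0.001]
contact_force: [-0.4, -1.1, 0.6]
gripper_width: 85.4
grasp_force: 0.0
```

```bash
python3 - <<'E'
from h import *
from scipy.spatial.transform import Rotation as R
s=arm.read_state();print(s['position'],R.from_quat(s['ee_rot']).as_matrix().round(3),s['joints'].round(3),s['contact_force'])
E
```

```text
[ 445.57312585 -341.38058832  148.76455558] [[-0.999  0.042 -0.002]
 [ 0.042  0.999  0.001]
 [ 0.003  0.001 -1.   ]] [-3.650e-01  3.530e-01 -2.650e-01 -1.000e-03 -9.560e-01 -1.247e+00] [-0.43550748 -1.0648866   0.6350882 ]
```

servo_tool --pt "0 -0.005 -0.1 0 0 -0.004 1" --pt "0 0 -0.1 0 0 0 1" --pt "0 0 -0.07 0 0 0 1" --pt "0 0 -0.053 0 0 0 1" --pt "0 0 0 0 0 0 1"

```text
clock: 1.6
position: [443.2, -345.8, 52.3]
ee_rot: [0.027, 1.0, 0.0, -0.001]
contact_force: [0.6, -0.2, 0.6]
gripper_width: 85.7
grasp_force: 0.0
```

```bash
python3 - <<'E'
from h import *
d=shot('side','side1'); e=shot('top','top1')
A=cv2.resize(d['image'][140:200,280:360],None,fx=8,fy=6*8/6,interpolation=2)
cv2.imwrite('pics/c4.png',A[:,:,::-1])
s=arm.read_state();print(s['position'])
E
```

```text
[ 444.59382431 -346.2111029    54.01278244]
```

View pics/c4.png

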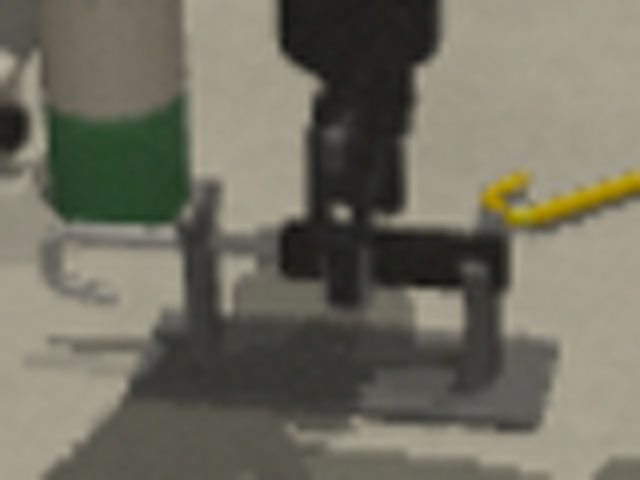

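The crop shows the fingers straddling the handle at (345,265), between the two forks. Close and lift.

servo_tool --pt "0 0.006 0 0 0 0 0.5" --pt "0 0 0 0 0 0 0" --pt "0 0 0 0 0 0 0" --pt "0 0 0 0 0 0 0" --pt "0 0 0 0 0 0 0" --pt "0 0 0 0 0 0 0" --pt "0 0 0 0 0 0 0"

```text
clock: 2.58
position: [444.5, -344.0, 53.8]
ee_rot: [0.027, 1.0, -0.0, 0.0]
contact_force: [-0.3, 1.8, 4.5]
gripper_width: 18.9
grasp_force: 59.0
```

servo_tool --pt "0 0 0.03 0 0 0 0" --pt "0 0 0.06 0 0 0 0" --pt "0 0 0.1 0 0 0 0" --pt "0 0 0.1 0 0 0 0" --pt "0 0 0.1 0 0 0 0" --pt "0 0 0.1 0 0 0 0" --pt "0 0 0 0 0 0 0" --pt "0 0 0 0 0 0 0"

```text
clock: 3.58
position: [443.3, -343.4, 199.2]
ee_rot: [0.027, 1.0, 0.001, -0.001]
contact_force: [0.3, 0.7, -1.6]
gripper_width: 19.1
grasp_force: 58.6
```

```bash
python3 - <<'E'
from h import *
d=shot('side','side2'); e=shot('top','top2')
A=cv2.resize(d['image'][100:200,270:370],None,fx=4,fy=4,interpolation=2)
B=cv2.resize(e['image'][110:210,340:440],None,fx=4,fy=4,interpolation=2)
cv2.imwrite('pics/c5.png',np.hstack([A,B])[:,:,::-1])
s=arm.read_state();print(s['position'],s['ee_rot'],s['joints'])
E
```

```text
[ 443.30406923 -343.43168448  198.69880288] [ 2.72741195e-02  9.99626473e-01  8.22660524e-04 -1.53597756e-03] [-3.70444122e-01  3.03789607e-01 -1.98730264e-01 -5.87414114e-04
 -1.07172297e+00 -1.25462526e+00]
```

View pics/c5.png

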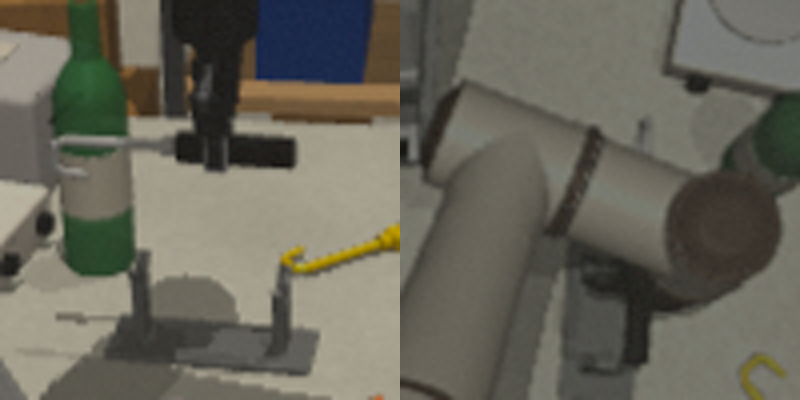

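The pictures show the rod level in the fingers, lifted clear: hook bend at (62,142), tip (88,176), handle rear (296,152) in the side half. I check the rod's pose in the hand.

```bash
cat >> h.py <<'E'
from scipy.spatial.transform import Rotation as R
YAW=.079; RING=np.array([678.5,-8.9,312.5])
Rh=R.from_euler('z',YAW).as_matrix(); Rr=Rh@R.from_euler('y',np.deg2rad(25)).as_matrix() # ring frame
Rrod_tool=np.diag([-1.,1,-1]) # tool axes in rod frame
TCP_ROD=np.array([14.5,0,-16.5])
TIP=np.array([138,0,-35.5])
def rodpose(pos,q):
    Rt=R.from_quat(q).as_matrix(); Rd=Rt@Rrod_tool.T; return Rd,np.array(pos)-Rd@TCP_ROD
def tip_in_ring(pos,q,s=None):
    Rd,o=rodpose(pos,q); return Rr.T@(o+Rd@TIP-RING)
E
python3 - <<'E'
from h import *
d=load('side2');e=load('top2')
Rd,o=rodpose([443.3,-343.4,198.8],[.0273,.9996,.0008,-.0015])
print(o)
for n,p,m in[('bend',[174,0,-8],(62,142)),('tip',TIP,(88,176)),('rear',[-55,0,0],(296,152)),('front handle',[55,0,0],(178,147))]:
    print(n,proj(d,o+Rd@np.array(p,float)).round(1),((m[0]+.5)/4-.5+270,(m[1]+.5)/4-.5+100))
print(proj(e,o+Rd@np.array([174.,0,0])),((645-400)/4+340,118/4+110))
# target: rod aligned with ring frame, tip at ring coords
for t in([-1,0,25],[-45,0,25],[1,0,-24]):
    ro=RING+Rr@np.array(t,float)-Rr@R.from_euler('y',-90,degrees=True).as_matrix()@TIP
    Rd=Rr@R.from_euler('y',-90,degrees=True).as_matrix()
    print(t,'rod',ro.round(1),'tcp',(ro+Rd@TCP_ROD).round(1))
rv=R.from_matrix(Rd@Rrod_tool)*R.from_quat([.0273,.9996,.0008,-.0015]).inv()
print('rotvec',rv.as_rotvec(), R.from_matrix(Rd@Rrod_tool).as_quat())
E
```

```text
[ 428.87044178 -342.63635282  215.34402286]
bend [[281.8 136. ]] (285.125, 135.125)
tip [[291.8 143.2]] (291.625, 143.625)
rear [[343.3 137.6]] (343.625, 137.625)
front handle [[313.3 135.9]] (314.125, 136.375)
[[401.40427599 137.09025979]] (401.25, 139.5)
[-1, 0, 25] rod [597.9 -15.3 225.5] tcp [618.9 -13.6 231.7]
[-45, 0, 25] rod [558.2 -18.4 244.1] tcp [579.2 -16.8 250.3]
[1, 0, -24] rod [579.1 -16.8 180.3] tcp [600.1 -15.1 186.4]
rotvec [ 0.0125294  -1.13819702  0.11801226] [-0.0333053   0.84273358  0.02121782  0.5368805 ]
```

servo_tool --pt "0 0.03 0.02 0.0007 -0.0632 0.0066 0" --pt "0 0.03 0.02 0.0007 -0.0632 0.0066 0" --pt "0 0.03 0.02 0.0007 -0.0632 0.0066 0" --pt "0 0.03 0.02 0.0007 -0.0632 0.0066 0" --pt "0 0.03 0.02 0.0007 -0.0632 0.0066 0" --pt "0 0.03 0.02 0.0007 -0.0632 0.0066 0" --pt "0 0.03 0.02 0.0007 -0.0632 0.0066 0" --pt "0 0.03 0.02 0.0007 -0.0632 0.0066 0" --pt "0 0.03 0.02 0.0007 -0.0632 0.0066 0" --pt "0 0 0 0 0 0 0"

```text
clock: 4.92
position: [442.0, -264.1, 251.4]
ee_rot: [-0.03, 0.844, 0.021, 0.536]
contact_force: [0.7, -0.1, -2.2]
gripper_width: 19.0
grasp_force: 58.8
```

```bash
cat > st.py <<'E'
from h import *
s=arm.read_state();p,q=s['position'],s['ee_rot']
Rt=R.from_matrix(Rr@R.from_euler('y',-90,degrees=True).as_matrix()@Rrod_tool)
print('t',s['clock'],'tcp',p.round(1),'j',s['joints'].round(2),'F',s['contact_force'].round(1),'Fring',(Rr.T@s['contact_force']).round(1))
print('rot err share',((Rt*R.from_quat(q).inv()).as_rotvec()/2).round(4),'tip in ring0',tip_in_ring(p,q).round(1))
E
python3 st.py
```

```text
t 4.925 tcp [ 442.  -264.1  251.4] j [-0.94  0.08 -0.44 -1.4  -0.9   0.33] F [ 0.7 -0.1 -2.2] Fring [ 1.5 -0.1 -1.7]
rot err share [-0.002  -0.0015  0.003 ] tip in ring0 [-186.8 -236.6  -40.1]
```

servo_tool --pt "0.03 0.137 0.008 0 0 0 0" --pt "0.055 0.137 0.008 0 0 0 0" --pt "0.055 0.137 0.008 0 0 0 0" --pt "0.055 0.137 0.008 0 0 0 0" --pt "0.055 0.137 0.008 0 0 0 0" --pt "0.055 0.137 0.008 -0.002 -0.0015 0.003 0" --pt "0 0 0 0 0 0 0"

```text
clock: 5.8
position: [536.5, -12.6, 269.6]
ee_rot: [-0.04, 0.841, 0.022, 0.539]
contact_force: [-0.4, 0.5, -2.2]
gripper_width: 19.0
grasp_force: 59.2
```

```bash
python3 st.py
```

```text
t 5.8 tcp [536.5 -12.6 269.6] j [-0.18 -0.07 -0.53 -1.64 -0.24  0.19] F [-0.4  0.5 -2.2] Fring [ 0.6  0.5 -2.1]
rot err share [ 0.0025  0.0031 -0.0061] tip in ring0 [-92.2   8.9  24.7]
```

servo_tool --pt "0 0 0 0.017 0.0028 0.031 0" --pt "0 0 0 0.017 0.0028 0.031 0" --pt "0 0 0 0 0 0 0"

```text
clock: 6.18
position: [535.9, -17.8, 268.5]
ee_rot: [-0.07, 0.84, 0.081, 0.533]
contact_force: [-0.0, 0.0, -1.2]
gripper_width: 19.3
grasp_force: 59.2
```

```bash
cat > st.py <<'E'
from h import *
import sys
s=arm.read_state();p,q=s['position'],s['ee_rot']
Rt=R.from_matrix(Rr@R.from_euler('z',.15).as_matrix()@R.from_euler('y',-90,degrees=True).as_matrix()@Rrod_tool)
t=tip_in_ring(p,q)
print('t',s['clock'],'tcp',p.round(1),'j',s['joints'].round(2),'F',s['contact_force'].round(1),'Fring',(Rr.T@s['contact_force']).round(1))
print('rot err share',((Rt*R.from_quat(q).inv()).as_rotvec()/2).round(4),'tip in ring0',t.round(1))
if len(sys.argv)>3: print('shift share to target',(Rr@(np.array(sys.argv[1:4],float)-t)/300).round(4))
E
python3 st.py -50 0 25
```

```text
t 6.175 tcp [535.9 -17.8 268.5] j [-0.26 -0.04 -0.5  -1.53 -0.45  0.11] F [-0.   0.  -1.2] Fring [ 0.5  0.  -1.1]
rot err share [ 0.0008 -0.0007  0.0044] tip in ring0 [-91.9   4.8  23.3]
shift share to target [ 0.1297 -0.0057 -0.0538]
```

servo_tool --pt "0.065 -0.003 -0.025 0 0 0.002 0" --pt "0.065 -0.003 -0.025 0 0 0.002 0" --pt "0 0 0 0 0 0 0"

```text
clock: 6.55
position: [575.2, -18.7, 252.7]
ee_rot: [-0.073, 0.84, 0.084, 0.532]
contact_force: [-0.2, -0.0, -2.3]
gripper_width: 18.9
grasp_force: 59.2
```

```bash
python3 st.py 0 0 22; python3 - <<'E'
from h import *
d=shot('side','side3'); e=shot('top','top3')
A=cv2.resize(d['image'][115:215,210:310],None,fx=4,fy=4,interpolation=2)
B=cv2.resize(e['image'][70:170,260:360],None,fx=4,fy=4,interpolation=2)
cv2.imwrite('pics/c6.png',np.hstack([A,B])[:,:,::-1])
s=arm.read_state()
Rd,o=rodpose(s['position'],s['ee_rot'])
for k,c in(('side',d),('top',e)):
  off=np.array([210,115]) if k=='side' else np.array([260-100,70])
  for P in(TIP,[174,0,-16],[174,0,0],[55,0,0]): print(k,P,((proj(c,o+Rd@np.array(P,float))[0]+.5-off)*4).round(0))
E
```

```text
t 6.55 tcp [575.2 -18.7 252.7] j [-0.28  0.06 -0.45 -1.61 -0.48  0.22] F [-0.2 -0.  -2.3] Fring [ 0.8 -0.  -2.2]
rot err share [ 0.     -0.0013  0.0001] tip in ring0 [-49.7   1.2  25.4]
shift share to target [ 0.1451  0.0074 -0.0803]
side [138.    0.  -35.5] [120. 109.]
side [174, 0, -16] [116.  55.]
side [174, 0, 0] [135.  45.]
side [55, 0, 0] [221. 179.]
top [138.    0.  -35.5] [589. 178.]
top [174, 0, -16] [592. 167.]
top [174, 0, 0] [597. 182.]
top [55, 0, 0] [601. 273.]
```

View pics/c6.png

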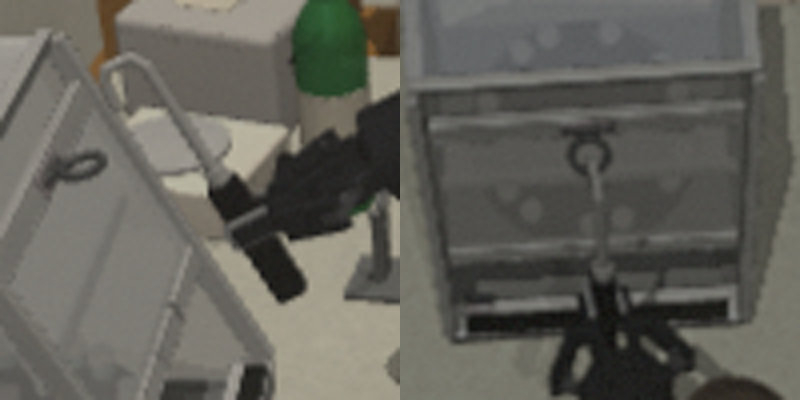

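The picture shows the rod in front of the ring: in the side half the tip is at (122,107) and the ring at (82,163); in the top half the ring is at (588,155) with the hook straight below it in line. The prediction agrees within 2 px.

servo_tool --pt "0.07 0.0037 -0.04 0 0 0 0" --pt "0.075 0.0037 -0.04 0 0 0 0" --pt "0 0 0 0 0 0 0" --pt "0 0 0 0 0 0 0"

```text
clock: 7.15
position: [617.4, -15.8, 230.1]
ee_rot: [-0.074, 0.839, 0.084, 0.533]
contact_force: [-0.0, -0.1, -0.7]
gripper_width: 19.3
grasp_force: 59.2
```

```bash
python3 st.py 0 0 -20
```

```text
t 7.15 tcp [617.4 -15.8 230.1] j [-0.3   0.17 -0.41 -1.73 -0.49  0.36] F [-0.  -0.1 -0.7] Fring [ 0.3 -0.1 -0.7]
rot err share [ 0.0003 -0.0002 -0.0008] tip in ring0 [-2.   1.  22.9]
shift share to target [-0.0539 -0.0075 -0.1324]
```

servo_tool --pt "-0.008 -0.001 -0.019 0 0 0 0" --pt "-0.008 -0.001 -0.019 0 0 0 0" --pt "-0.008 -0.001 -0.019 0 0 0 0" --pt "-0.008 -0.001 -0.019 0 0 0 0" --pt "-0.008 -0.001 -0.019 0 0 0 0" --pt "-0.008 -0.001 -0.019 0 0 0 0" --pt "-0.008 -0.001 -0.019 0 0 0 0" --pt "0 0 0 0 0 0 0"

```text
clock: 8.15
position: [601.0, -18.2, 188.9]
ee_rot: [-0.073, 0.839, 0.085, 0.532]
contact_force: [-0.5, -0.7, -1.0]
gripper_width: 19.1
grasp_force: 59.2
```

```bash
python3 st.py 0 0 -32; python3 - <<'E'
from h import *
d=shot('side','side4'); e=shot('top','top4')
A=cv2.resize(d['image'][130:190,210:270],None,fx=6,fy=6,interpolation=2)
B=cv2.resize(e['image'][80:140,277:337],None,fx=6,fy=6,interpolation=2)
cv2.imwrite('pics/c7.png',np.hstack([A,B])[:,:,::-1])
E
```

```text
t 8.15 tcp [601.  -18.2 188.9] j [-0.39  0.24 -0.5  -1.89 -0.6   0.61] F [-0.5 -0.7 -1. ] Fring [-0.1 -0.7 -1.2]
rot err share [-0.0004 -0.001  -0.0003] tip in ring0 [  0.6  -0.4 -21.5]
shift share to target [-0.0167 -0.     -0.0309]
```

View pics/c7.png

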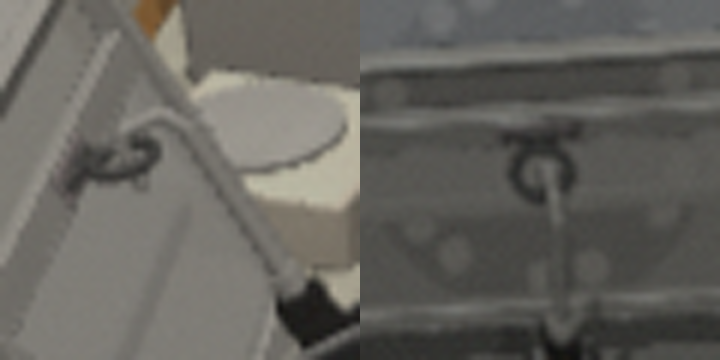

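The left half shows the hook over the front wire, its tip emerging under the ring at (140,182). The right half shows it centred in the ring at (543,172). Now draw gently.

servo_tool --pt "-0.0028 -0.0002 -0.006 0 0 0 0" --pt "-0.0028 -0.0002 -0.006 0 0 0 0" --pt "-0.0028 -0.0002 -0.006 0 0 0 0" --pt "-0.0028 -0.0002 -0.006 0 0 0 0" --pt "-0.0028 -0.0002 -0.006 0 0 0 0" --pt "-0.0028 -0.0002 -0.006 0 0 0 0" --pt "-0.0028 -0.0002 -0.006 0 0 0 0" --pt "-0.0028 -0.0002 -0.006 0 0 0 0" --pt "-0.0028 -0.0002 -0.006 0 0 0 0" --pt "-0.0028 -0.0002 -0.006 0 0 0 0" --pt "-0.0028 -0.0002 -0.006 0 0 0 0"

```text
clock: 9.62
position: [592.2, -18.7, 170.0]
ee_rot: [-0.074, 0.839, 0.085, 0.533]
contact_force: [0.9, 0.4, 0.5]
gripper_width: 19.3
grasp_force: 59.2
```

```bash
python3 st.py 0 0 -110
```

```text
t 9.625 tcp [592.2 -18.7 170. ] j [-0.43  0.28 -0.54 -1.96 -0.66  0.73] F [0.9 0.4 0.5] Fring [0.7 0.3 0.8]
rot err share [-0.     -0.0002 -0.0006] tip in ring0 [  0.3  -0.  -42.4]
shift share to target [-0.0961 -0.0075 -0.2039]
```

servo_tool --pt "-0.0056 -0.0004 -0.012 0 0 0 0" --pt "-0.0056 -0.0004 -0.012 0 0 0 0" --pt "-0.0056 -0.0004 -0.012 0 0 0 0" --pt "-0.0056 -0.0004 -0.012 0 0 0 0" --pt "-0.0056 -0.0004 -0.012 0 0 0 0" --pt "-0.0056 -0.0004 -0.012 0 0 0 0" --pt "-0.0056 -0.0004 -0.012 0 0 0 0" --pt "-0.0056 -0.0004 -0.012 0 0 0 0" --pt "-0.0056 -0.0004 -0.012 0 0 0 0" --pt "-0.0056 -0.0004 -0.012 0 0 0 0"

```text
clock: 10.88
position: [575.3, -19.9, 133.9]
ee_rot: [-0.074, 0.839, 0.085, 0.533]
contact_force: [1.7, 0.1, -0.3]
gripper_width: 19.2
grasp_force: 59.2
```

```bash
python3 st.py 0 0 -120
```

```text
t 10.875 tcp [575.3 -19.9 133.9] j [-0.5   0.37 -0.62 -2.06 -0.77  0.94] F [ 1.7  0.1 -0.3] Fring [ 1.7 -0.   0.4]
rot err share [-0.     -0.0001 -0.0006] tip in ring0 [  0.3   0.1 -82.2]
shift share to target [-0.054  -0.0046 -0.1138]
```

servo_tool --pt "-0.0056 -0.0004 -0.012 0 0 0 0" --pt "-0.0056 -0.0004 -0.012 0 0 0 0" --pt "-0.0056 -0.0004 -0.012 0 0 0 0" --pt "-0.0056 -0.0004 -0.012 0 0 0 0" --pt "-0.0056 -0.0004 -0.012 0 0 0 0" --pt "-0.0056 -0.0004 -0.012 0 0 0 0" --pt "-0.0056 -0.0004 -0.012 0 0 0 0" --pt "-0.0056 -0.0004 -0.012 0 0 0 0" --pt "-0.0028 -0.0002 -0.006 0 0 0 0"

```text
clock: 12.0
position: [560.9, -20.9, 103.1]
ee_rot: [-0.074, 0.839, 0.085, 0.532]
contact_force: [0.8, -0.2, 0.6]
gripper_width: 19.0
grasp_force: 59.2
```

```bash
python3 st.py 0 0 -135; cat > rf2.py <<'E'
import ringfit as rf
from h import *
import sys
n=sys.argv[1]
rf.a,rf.b=shot('side','s'+n),shot('top','t'+n)
rf.g={k:cv2.cvtColor(d['image'],cv2.COLOR_RGB2GRAY).astype(np.float32) for k,d in(('a',rf.a),('b',rf.b))}
from scipy.optimize import minimize
g=RING+Rr@np.array([0.4,0,-4.5])
best=min((rf.cost([*(g-Rr[:,2]*s),.24]),s) for s in np.arange(0,116,1.)); print(best)
r=minimize(lambda q:rf.cost([*q,.24]),g-Rr[:,2]*best[1],method='Nelder-Mead');print(r.x.round(1),round(r.fun,1),'sash raised mm about',111-(Rr.T@(g-r.x))[2])
E
python3 rf2.py 5
```

```text
t 12.0 tcp [560.9 -20.9 103.1] j [-0.56  0.46 -0.69 -2.12 -0.87  1.1 ] F [ 0.8 -0.2  0.6] Fring [ 0.4 -0.3  0.9]
rot err share [-0.0002 -0.0004 -0.0006] tip in ring0 [   0.3    0.2 -116.2]
shift share to target [-0.0271 -0.0029 -0.0564]
(np.float32(-32.12552), np.float64(87.0))
[639.5 -12.  229.6] -32.8 sash raised mm about 23.851638600841298
```

servo_tool --pt "-0.0021 -0.0002 -0.0045 0 0 0 0" --pt "-0.0021 -0.0002 -0.0045 0 0 0 0" --pt "-0.0021 -0.0002 -0.0045 0 0 0 0" --pt "-0.0021 -0.0002 -0.0045 0 0 0 0" --pt "-0.0021 -0.0002 -0.0045 0 0 0 0" --pt "-0.0021 -0.0002 -0.0045 0 0 0 0" --pt "-0.0021 -0.0002 -0.0045 0 0 0 0" --pt "-0.0021 -0.0002 -0.0045 0 0 0 0"

```text
clock: 13.1
position: [556.0, -21.3, 92.6]
ee_rot: [-0.074, 0.839, 0.085, 0.533]
contact_force: [1.3, 0.7, 0.3]
gripper_width: 19.6
grasp_force: 59.2
```

```bash
python3 st.py 0 0 -135
```

```text
t 13.1 tcp [556.  -21.3  92.6] j [-0.57  0.49 -0.71 -2.14 -0.91  1.16] F [1.3 0.7 0.3] Fring [1.1 0.6 0.8]
rot err share [ 0.     -0.0002 -0.0008] tip in ring0 [   0.2    0.3 -127.8]
shift share to target [-0.0106 -0.0017 -0.0214]
```

servo_tool --pt "-0.0014 -0.0001 -0.003 0 0 0 0" --pt "-0.0014 -0.0001 -0.003 0 0 0 0" --pt "-0.0014 -0.0001 -0.003 0 0 0 0" --pt "-0.0014 -0.0001 -0.003 0 0 0 0" --pt "-0.0014 -0.0001 -0.003 0 0 0 0"

```text
clock: 13.72
position: [553.9, -21.5, 88.2]
ee_rot: [-0.074, 0.839, 0.085, 0.533]
contact_force: [0.6, 0.5, 0.2]
gripper_width: 18.9
grasp_force: 59.2
```

servo_tool --pt "-0.0014 -0.0001 -0.003 0 0 0 0" --pt "-0.0014 -0.0001 -0.003 0 0 0 0" --pt "0 0 0 0 0 0 0"

```text
clock: 14.1
position: [553.1, -21.6, 86.3]
ee_rot: [-0.074, 0.839, 0.085, 0.533]
contact_force: [1.8, 0.7, 1.0]
gripper_width: 19.1
grasp_force: 59.2
```

```bash
python3 st.py 0 0 -140
```

```text
t 14.1 tcp [553.1 -21.6  86.3] j [-0.58  0.51 -0.72 -2.15 -0.93  1.19] F [1.8 0.7 1. ] Fring [1.3 0.6 1.7]
rot err share [-0.0001 -0.0003 -0.0007] tip in ring0 [   0.2    0.2 -134.8]
shift share to target [-0.0079 -0.0012 -0.0155]
```

servo_tool --pt "-0.0014 -0.0001 -0.003 0 0 0 0" --pt "-0.0014 -0.0001 -0.003 0 0 0 0" --pt "0 0 0 0 0 0 0"

```text
clock: 14.48
position: [553.0, -21.8, 85.3]
ee_rot: [-0.074, 0.838, 0.085, 0.534]
contact_force: [3.1, 0.5, 2.2]
gripper_width: 18.8
grasp_force: 59.1
```

servo_tool --pt "-0.0014 -0.0001 -0.003 0 0 0 0" --pt "-0.0014 -0.0001 -0.003 0 0 0 0" --pt "0 0 0 0 0 0 0"

```text
clock: 14.85
position: [552.9, -22.0, 84.4]
ee_rot: [-0.074, 0.837, 0.084, 0.535]
contact_force: [4.6, 2.4, 6.6]
gripper_width: 19.0
grasp_force: 59.0
```

```bash
python3 st.py 0 0 -140
```

```text
t 14.85 tcp [552.9 -22.   84.4] j [-0.59  0.52 -0.73 -2.16 -0.95  1.21] F [4.6 2.4 6.6] Fring [1.5 2.  8. ]
rot err share [ 0.      0.0024 -0.0007] tip in ring0 [ 2.000e-01 -1.000e-01 -1.366e+02]
shift share to target [-0.0054  0.     -0.0102]
```

servo_tool --pt "-0.0014 -0.0001 -0.003 0 0 0 0" --pt "0 0 0 0 0 0 0"

```text
clock: 15.1
position: [552.9, -22.1, 84.0]
ee_rot: [-0.074, 0.837, 0.084, 0.536]
contact_force: [5.3, 1.3, 6.3]
gripper_width: 18.5
grasp_force: 58.9
```

servo_tool --pt "-0.0014 -0.0001 -0.003 0 0 0 0" --pt "0 0 0 0 0 0 0"

```text
clock: 15.35
position: [553.0, -22.2, 83.6]
ee_rot: [-0.074, 0.837, 0.084, 0.536]
contact_force: [6.7, 2.7, 8.1]
gripper_width: 19.0
grasp_force: 58.9
```

```bash
python3 st.py 0 0 -140
```

```text
t 15.35 tcp [553.  -22.2  83.6] j [-0.59  0.53 -0.73 -2.16 -0.95  1.22] F [6.7 2.7 8.1] Fring [ 2.8  2.2 10.3]
rot err share [ 0.0001  0.0041 -0.0007] tip in ring0 [ 1.000e-01 -3.000e-01 -1.371e+02]
shift share to target [-0.0045  0.0007 -0.0085]
```

servo_tool --pt "-0.0014 -0.0001 -0.003 0 0 0 0" --pt "0 0 0 0 0 0 0"

```text
clock: 15.6
position: [552.8, -22.3, 83.0]
ee_rot: [-0.074, 0.836, 0.084, 0.537]
contact_force: [5.6, 2.8, 7.9]
gripper_width: 19.2
grasp_force: 58.9
```

servo_tool --pt "-0.001 -0.0001 -0.002 0 0 0 0" --pt "0 0 0 0 0 0 0"

```text
clock: 15.85
position: [550.4, -22.0, 80.1]
ee_rot: [-0.074, 0.838, 0.084, 0.533]
contact_force: [2.0, 0.1, 2.1]
gripper_width: 19.0
grasp_force: 59.1
```

```bash
python3 st.py 0 0 -140
```

```text
t 15.85 tcp [550.4 -22.   80.1] j [-0.6   0.54 -0.73 -2.16 -0.95  1.23] F [2.  0.1 2.1] Fring [ 0.9 -0.   2.7]
rot err share [ 0.0003  0.0007 -0.0007] tip in ring0 [ 2.000e-01  1.000e-01 -1.415e+02]
shift share to target [ 0.0015 -0.0001  0.0049]
```

servo_tool --pt "-0.001 -0.0001 -0.002 0 0 0 0" --pt "0 0 0 0 0 0 0" --pt "0 0 0 0 0 0 0"

```text
clock: 16.23
position: [549.4, -21.8, 78.7]
ee_rot: [-0.074, 0.839, 0.085, 0.532]
contact_force: [2.2, 0.9, 1.9]
gripper_width: 18.8
grasp_force: 59.1
```

```bash
python3 st.py 0 0 -140;python3 rf2.py 6
```

```text
t 16.225 tcp [549.4 -21.8  78.7] j [-0.6   0.54 -0.73 -2.16 -0.95  1.23] F [2.2 0.9 1.9] Fring [1.2 0.7 2.7]
rot err share [-0.0001 -0.0005 -0.0006] tip in ring0 [   0.2    0.2 -143.3]
shift share to target [ 0.0042 -0.0004  0.0101]
(np.float32(-28.854807), np.float64(114.0))
[629.5 -13.8 204.8] -29.9 sash raised mm about -2.8895474029871764
```

servo_tool --pt "-0.001 -0.0001 -0.002 0 0 0 0" --pt "0 0 0 0 0 0 0" --pt "0 0 0 0 0 0 0"

```text
clock: 16.7
position: [549.5, -21.9, 78.5]
ee_rot: [-0.074, 0.839, 0.085, 0.533]
contact_force: [3.1, 0.9, 4.2]
gripper_width: 19.3
grasp_force: 59.1
```

```bash
python3 st.py 0 0 -140
```

```text
t 16.7 tcp [549.5 -21.9  78.5] j [-0.6   0.54 -0.73 -2.16 -0.96  1.23] F [3.1 0.9 4.2] Fring [1.1 0.6 5.1]
rot err share [ 0.      0.0001 -0.0007] tip in ring0 [ 1.000e-01  2.000e-01 -1.433e+02]
shift share to target [ 0.0043 -0.0002  0.0103]
```

Position stopped while force rose, so the sash is home on its strip. Unhook upward along the lean.

servo_tool --pt "0.0056 0.0004 0.012 0 0 0 0" --pt "0.0056 0.0004 0.012 0 0 0 0" --pt "0.0084 0.0007 0.018 0 0 0 0" --pt "0.0084 0.0007 0.018 0 0 0 0" --pt "0.0084 0.0007 0.018 0 0 0 0"

```text
clock: 17.32
position: [560.3, -20.9, 102.1]
ee_rot: [-0.074, 0.839, 0.085, 0.533]
contact_force: [0.0, -0.6, -1.1]
gripper_width: 18.7
grasp_force: 59.2
```

```bash
python3 st.py 0 0 -89
```

```text
t 17.325 tcp [560.3 -20.9 102.1] j [-0.56  0.46 -0.69 -2.12 -0.88  1.11] F [ 0.  -0.6 -1.1] Fring [ 0.5 -0.6 -1. ]
rot err share [ 0.0001 -0.0003 -0.0007] tip in ring0 [ 1.000e-01  3.000e-01 -1.174e+02]
shift share to target [0.0396 0.0021 0.0859]
```

servo_tool --pt "0.0084 0.0007 0.018 0 0 0 0" --pt "0.0084 0.0007 0.018 0 0 0 0" --pt "0.0084 0.0007 0.018 0 0 0 0" --pt "0.0084 0.0007 0.018 0 0 0 0" --pt "0.0084 0.0007 0.018 0 0 0 0" --pt "0 0 0 0 0 0 0"

```text
clock: 18.08
position: [573.2, -19.9, 129.5]
ee_rot: [-0.074, 0.838, 0.084, 0.533]
contact_force: [-1.1, -0.5, -1.8]
gripper_width: 18.9
grasp_force: 59.2
```

```bash
python3 st.py -90 0 -85
```

```text
t 18.075 tcp [573.2 -19.9 129.5] j [-0.51  0.38 -0.63 -2.07 -0.79  0.97] F [-1.1 -0.5 -1.8] Fring [-0.3 -0.4 -2.1]
rot err share [ 0.0004  0.0005 -0.0009] tip in ring0 [  0.1   0.4 -87.1]
shift share to target [-0.2682 -0.0227  0.1333]
```

servo_tool --pt "-0.06 -0.005 0.03 0 0 0 0" --pt "-0.1 -0.008 0.05 0 0 0 0" --pt "-0.11 -0.009 0.055 0 0 0 0" --pt "0 -0.08 0.09 0 0 0 0" --pt "-0.03 -0.137 0.08 0 0 0 0" --pt "-0.03 -0.137 0.06 0 0 0 0" --pt "-0.03 -0.137 0.03 0 0 0 0" --pt "-0.03 -0.137 0 0 0 0 0" --pt "-0.03 -0.137 0 0 0 0 0" --pt "0 0 0 0 0 0 0"

```text
clock: 19.32
position: [446.4, -258.6, 246.4]
ee_rot: [-0.073, 0.839, 0.084, 0.532]
contact_force: [0.4, 1.1, -1.3]
gripper_width: 19.3
grasp_force: 59.3
```

```bash
python3 st.py; python3 rf2.py 7; python3 - <<'E'
from h import *
s=arm.read_state(); q=R.from_quat(s['ee_rot'])
T=R.from_quat([.0273,.9996,.0,0])
print(((T*q.inv()).as_rotvec()/2).round(4), ((np.array([443.5,-343.4,199])-s['position'])/300).round(4))
E
```

```text
t 19.325 tcp [ 446.4 -258.6  246.4] j [-0.96  0.15 -0.38 -1.34 -1.05  0.32] F [ 0.4  1.1 -1.3] Fring [ 1.  1. -1.]
rot err share [-0.0004 -0.0008  0.0008] tip in ring0 [-180.7 -227.9  -42.6]
(np.float32(-40.26119), np.float64(113.0))
[629.7 -13.6 204.7] -41.3 sash raised mm about -2.8949320193452337
[-0.075   0.5658 -0.1017] [-0.01   -0.2921 -0.1585]
```

servo_tool --pt "-0.001 -0.02 0 -0.0075 0.0566 -0.0102 0" --pt "-0.001 -0.03 0 -0.0075 0.0566 -0.0102 0" --pt "-0.001 -0.03 0 -0.0075 0.0566 -0.0102 0" --pt "-0.001 -0.03 0 -0.0075 0.0566 -0.0102 0" --pt "-0.001 -0.03 0 -0.0075 0.0566 -0.0102 0" --pt "-0.001 -0.03 0 -0.0075 0.0566 -0.0102 0" --pt "-0.001 -0.03 -0.02 -0.0075 0.0566 -0.0102 0" --pt "-0.001 -0.03 -0.03 -0.0075 0.0566 -0.0102 0" --pt "-0.001 -0.03 -0.05 -0.0075 0.0566 -0.0102 0" --pt "-0.001 -0.03 -0.05 -0.0075 0.0566 -0.0102 0" --pt "0 0 0 0 0 0 0" --pt "0 0 0 0 0 0 0"

```text
clock: 20.92
position: [443.5, -342.0, 202.3]
ee_rot: [0.026, 1.0, 0.0, 0.0]
contact_force: [1.0, -0.5, -1.3]
gripper_width: 19.3
grasp_force: 59.1
```

```bash
cat > st2.py <<'E'
from h import *
P=[];Q=[]
s=arm.read_state(); q=R.from_quat(s['ee_rot'])
T=R.from_quat([.027,.99964,.0,0])
print(s['clock'],s['position'].round(1),s['joints'].round(2),((T*q.inv()).as_rotvec()/2).round(4), ((np.array([444.3,-344,53.8])-s['position'])/300).round(4),s['contact_force'].round(1))
E
python3 st2.py
```

```text
20.925 [ 443.5 -342.   202.3] [-0.37  0.3  -0.2  -0.   -1.07 -1.25] [-0.0002  0.0003 -0.0009] [ 0.0025 -0.0066 -0.495 ] [ 1.  -0.5 -1.3]
```

servo_tool --pt "0.0 -0.0047 -0.0105 0 0 -0.0009 0" --pt "0 0 0 0 0 0 0" --pt "0 0 0 0 0 0 0"

```text
clock: 21.3
position: [443.6, -344.6, 199.5]
ee_rot: [0.028, 1.0, -0.0, 0.0]
contact_force: [-0.2, 0.3, -1.5]
gripper_width: 19.3
grasp_force: 59.1
```

```bash
python3 st2.py; python3 - <<'E'
from h import *
a=load('side2')['image'];b=shot('side','side8')['image']
def m(u0,v0,u1,v1,n):
    k=6; A=cv2.resize(a[v0:v1,u0:u1],None,fx=k,fy=k,interpolation=2);B=cv2.resize(b[v0-4:v1+4,u0-4:u1+4],None,fx=k,fy=k,interpolation=2)
    r=cv2.matchTemplate(B,A,cv2.TM_CCOEFF_NORMED);_,v,_,l=cv2.minMaxLoc(r);print(n,round(v,3),(np.array(l)-4*k)/k)
m(332,129,350,147,'rear');m(305,128,318,145,'front');m(281,129,302,149,'hook');m(318,100,332,128,'finger')
E
```

```text
21.3 [ 443.6 -344.6  199.5] [-0.37  0.3  -0.2   0.   -1.07 -1.25] [0.0005 0.0003 0.0006] [ 0.0024  0.0019 -0.4858] [-0.2  0.3 -1.5]
rear 0.996 [ 0.         -0.16666667]
front 0.992 [ 0.         -0.16666667]
hook 0.977 [ 0.         -0.16666667]
finger 0.986 [0. 0.]
```

servo_tool --pt "0.0024 0.002 -0.1 0 0 0 0" --pt "0 0 -0.1 0 0 0 0" --pt "0 0 -0.1 0 0 0 0" --pt "0 0 -0.06 0 0 0 0" --pt "0 0 -0.04 0 0 0 0" --pt "0 0 -0.03 0 0 0 0" --pt "0 0 -0.025 0 0 0 0" --pt "0 0 -0.015 0 0 0 0" --pt "0 0 -0.01 0 0 0 0" --pt "0 0 0 0 0 0 0" --pt "0 0 0 0 0 0 0"

```text
clock: 22.72
position: [444.8, -344.0, 55.4]
ee_rot: [0.027, 1.0, -0.001, 0.0]
contact_force: [-1.0, -0.7, -0.6]
gripper_width: 19.1
grasp_force: 59.1
```

```bash
python3 st2.py
```

```text
22.725 [ 444.8 -344.    55.4] [-0.37  0.47 -0.36  0.   -0.74 -1.26] [0.0005 0.0002 0.0004] [-0.0016 -0.0001 -0.0053] [-1.  -0.7 -0.6]
```

Down 1.2 mm more, then open and retreat.

servo_tool --pt "0 0 -0.004 0 0 0 0" --pt "0 0 0 0 0 0 0" --pt "0 0 0 0 0 0 0.4" --pt "0 0 0 0 0 0 1" --pt "0 0 0 0 0 0 1" --pt "0 0 0 0 0 0 1" --pt "0 0 0 0 0 0 1" --pt "0 0 0 0 0 0 1" --pt "0 0 0 0 0 0 1"

```text
clock: 23.85
position: [444.5, -343.9, 53.9]
ee_rot: [0.027, 1.0, -0.0, -0.0]
contact_force: [0.4, 0.2, 0.3]
gripper_width: 85.7
grasp_force: 0.0
```

servo_tool --pt "0 0 0.04 0 0 0 1" --pt "0 0 0.08 0 0 0 1" --pt "0 0 0.12 0 0 0 1" --pt "0 0 0.15 0 0 0 1" --pt "0 0 0.15 0 0 0 1" --pt "-0.1 0 0.05 0 0 0 1" --pt "-0.15 0 0 0 0 0 1" --pt "-0.15 0 0 0 0 0 1" --pt "0 0 0 0 0 0 1"

```text
clock: 24.98
position: [322.0, -343.5, 232.2]
ee_rot: [0.028, 1.0, -0.001, 0.001]
contact_force: [0.7, -0.3, 0.3]
gripper_width: 85.3
grasp_force: 0.0
```

```bash
python3 - <<'E'
from h import *
d=shot('side','side9');b=shot('top','top9')
cv2.imwrite('pics/c9.png',cv2.resize(d['image'][115:285,140:360],None,fx=3.5,fy=3.5,interpolation=2)[:,:,::-1])
a=load('side0')['image'];b=d['image']
def m(u0,v0,u1,v1,n):
    k=6; A=cv2.resize(a[v0:v1,u0:u1],None,fx=k,fy=k,interpolation=2);B=cv2.resize(b[v0-4:v1+4,u0-4:u1+4],None,fx=k,fy=k,interpolation=2)
    r=cv2.matchTemplate(B,A,cv2.TM_CCOEFF_NORMED);_,v,_,l=cv2.minMaxLoc(r);print(n,round(v,3),(np.array(l)-4*k)/k)
m(330,163,348,183,'rear');m(308,163,322,183,'front');m(282,163,300,183,'hook');m(310,198,319,211,'weight');m(325,198,336,211,'cork')
E
```

```text
rear 0.801 [0. 0.]
front 0.984 [0. 0.]
hook 0.997 [0. 0.]
weight 0.456 [0. 0.]
cork 0.651 [-0.16666667  0.        ]
```

View pics/c9.png

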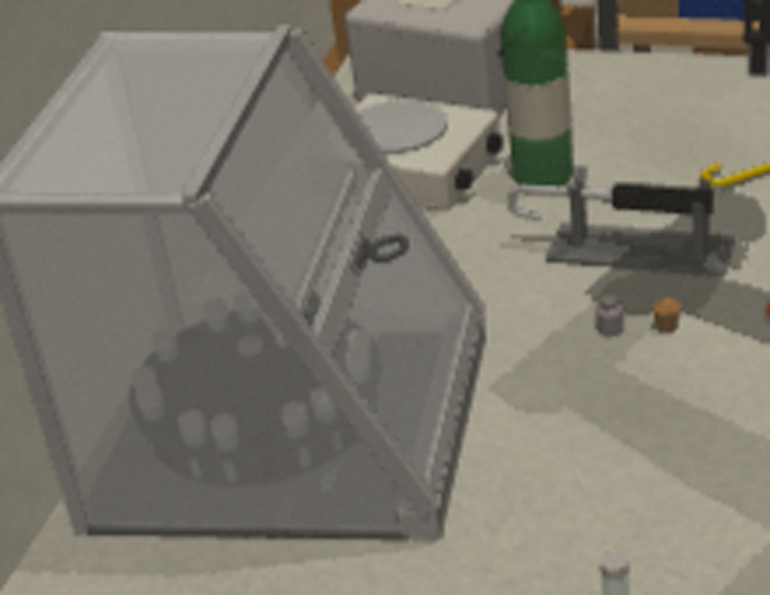

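The picture shows the sash shut with its ring at (388,247), and the rod back in its cradle at (660,198) with the hook hanging at (520,205). The weight (610,317) and cork (667,315) are unmoved.

```bash
python3 -c "
from bench import arm
print(arm.job_done())"
```

```text
the job is handed in; nothing more can be done
None
```

The sash is drawn down past its catch and shut on the sill, the rod is unhooked and back in its cradle as it lay, and the job was handed in at about 25 s; the hand-in call gave no verdict.

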